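# Dry-fit a figure's telescoping arm

### The arm

A 6-joint arm with a two-finger parallel gripper is mounted at the origin on the work surface. World frame = base frame: x ahead of the robot, y to its left, z up, the work surface at z = 0. Lengths are in m, angles in rad, forces in N, time in s.
With the tool pointing down it reaches from about 0.3 to 0.775 m from the base axis. Payload 14.6 kg.
Tool frame: the origin (TCP) lies on the centre line of the jaws, within the pads' length; the fingertips stand 19 mm ahead of it and the grasp point (between the pads) is the TCP; z points along the fingers, y is the line along which they close (so a half turn about z gives the same grasp; the last joint's range is limited). The gripper opens to 94 mm and grips with 3 to 60 N. Pads are 16 mm wide; open, the fingers measure 119 mm over their backs; the gripper's body (75 mm by 177 mm) begins 78 mm behind the grasp point.
Start: joints at [1.037, 0.3, 1.521, -0, 1.321, -0.067], TCP at [0.248, 0.491, 0.224] pointing down, gripper open.
Joint ranges: [-3.03, 3.03], [-0.79, 2.21], [0.23, 2.52], [-1.04, 4.18], [0, 3.07], [-2.55, 2.55]. Speed limits (rad/s): [2.22, 2.22, 2.57, 3.14, 3.14, 3.14].

### API

Orientations are given as [roll, pitch, yaw] about the fixed x, y, z axes, in that order (R = Rz(yaw) Ry(pitch) Rx(roll)).
In Python, from workcell import manip gives the robot as it stands.
- The arm moves only by the shell command python3 -m inch 'ROWS' [OPENING]. ROWS is JSON, a list of rows, each a list of 6 numbers: the shift along the tool's x, y, z scaled (see below), then the turn, a rotation vector about the tool's x, y, z scaled (see below). In form: [[x, y, z, ax, ay, az], ...]. A call has 1 to 5 rows; each row is the pose to reach, as a shift and turn from the pose commanded when the call began, along the tool's axes at that moment; what a row does not reach only later rows make up. The controller multiplies each number of a shift by 120 mm and each number of a turn by 90 degrees. A row lasts 1/8 s, in which the tool goes at most 62.5 mm and 10.7 degrees, less where a joint would pass 70% of its speed; a pose out of reach is approached as far as the arm can. A call with a number of a shift or a turn outside -1 to 1 is refused whole. A call with a gripper value outside its range is refused whole. OPENING is the opening, from -1 (shut) to 1 (fully open), set as the call begins (- or left out, the last holds). The fingers move at their own pace and stop on an object; the grip force is fixed at half the most. Time passes only in rows, so rows that repeat a pose let the fingers close. It gives the time, the measured TCP pose, the force, the opening and the grip force at its end, in the units of the state.
- manip.state(): the state, without advancing time (a new reading comes with each control period).
- manip.grab_frame(name): name is "scene" or "top" or "wrist"; returns a dict with "frame" (420x560x3 uint8, red, green, blue), "camera_matrix" (3x3 intrinsics, pixels), "position" and "rotation" of the camera in the world. Camera axes: x right, y up, looking along -z (the intrinsics and any distortion apply to the point x, -y, -z); pixel columns grow to the right and rows downward; lengths in m; the calibration is good to about 2 mm. The wrist camera is an equidistant fisheye: a pixel r from the principal point sees the ray r / f radians off the axis. A picture is of the moment at which its call begins. There is no depth.
- manip.close_job(): hands the job in; it is judged then, once.
Trained networks look in the newest picture that a camera, given by its name, has taken for a name from the list of things; names that differ only in an ending like _2 or _b are one class to them, and where a whole thing is asked for, a point or a joint stands for the part that bears it (a point fixed in the world has none). Each returns a list of dicts, best first, with "conf" (0 to 1); they miss things now and then, are a little off and sometimes report something else, mostly with a low value. They report only what shows in the picture. A call takes as long as a camera call. They do not tell look-alikes from the thing itself.
- manip.silhouettes(camera, name): "pixels" (420x560 bool, what is visible of it) and "box" ([left, top, right, bottom] in pixels, round what is visible of it).
The state is a dict: "clock": time; "joint_pos": joint angles; "qvel": joint speeds; "tau": joint torques, N m; "eef_pos": TCP position; "orientation": TCP orientation; "contact_force": force on the tool from outside, world axes, zero at the start; "wrist_torque": the same for the moment, N m; "finger_gap": finger opening in m; "grip_force": force on a finger pad.
Only numpy, scipy, OpenCV 4.12 (cv2) and the standard library are available. Lean on these libraries where they do the work, as an engineer would, in place of code of your own. Each camera call takes 0.05 s, during which the arm holds its last target. There are 200 camera calls.

### The job

Dry-fit the figure's arm on its jig: take the wood offcut off the jig board and put it in the grey scrap tray, slip the forearm sleeve tip first into the fixed shoulder sleeve, and the wrist plug tip first into the open back of the forearm. They must stay loose so that they come apart again: stop each one before it wedges, leaving a gap of about 20 mm between its collar and the face it enters, and never force it. Leave both sleeves sitting level on the jig board, let go, and do not disturb the glue bottle, the jar or the hammer.

Things in the scene. Friction and masses are not known exactly. Their poses are not given: they have to be found in the camera images.
- jig: Fixed plywood board 270 x 90 x 12 mm (x -150 to +120, y -45 to +45 mm). Origin on its underside, straight below the shoulder sleeve's mouth; x is level and points the way the sleeves are pushed in; z up. The collars come to rest on its flat top, 12 mm above the bench, at x < 0. Two wooden cheeks (outer faces 42 mm either side of the axis, top 52 mm above the bench) hold the shoulder's collar.
- shoulder: Shoulder sleeve: hollow tapered sleeve screwed to the jig, same origin and axes. Square plywood collar 60 x 60 mm, 30 mm long, its face at x = 0, its top 72 mm above the bench; then a brown board cone out to x = 110 mm. The bore is 53.9 mm across at the mouth and narrows inward at 10 degrees half angle.
- mouth (a point): Centre of the shoulder sleeve's open mouth, on its axis, in the plane of its face, 42 mm above the bench; axes as the jig's (x = insertion direction).
- forearm: Forearm sleeve, loose, about 0.22 kg, lying on its collar, the heavy end. Origin at the middle of the collar's underside; x runs level from collar to tip, z up. Its collar's back face has the open mouth of the bore for the wrist plug: 41.9 mm across, narrowing at 10 degrees half angle. It wedges in the shoulder at a gap of 6 mm; at 20 mm it has about 2.5 mm of play all round.
- forearm_mid (a point): Centre of the forearm's collar, half-way up, on its axis; axes as the body's. Square plywood collar 60 wide (y), 60 high, 36 mm long (x -18 to +18): grip across its width. In front a brown cone 80 mm long, 56 mm across at the collar, 28 mm at the tip (10 degrees half angle); its tip is at x = +98. Resting on the jig board, its axis is level with the shoulder's.
- wrist: Wrist plug, loose, about 0.16 kg, lying on its collar, the heavy end; closed at the back, shorter and narrower than the forearm. Origin at the middle of the collar's underside; x runs level from collar to tip, z up. It wedges in the forearm at a gap of 6 mm between its collar and the forearm's back face; at 20 mm it has about 2.5 mm of play all round.
- wrist_mid (a point): Centre of the wrist plug's collar, half-way up, on its axis; axes as the body's. Plywood collar 46 wide (y), 60 high, 36 mm long (x -18 to +18): grip across its width. In front a solid brown cone 60 mm long, 44 mm across at the collar, 23 mm at the tip (10 degrees half angle), at x = +78. Resting on the jig board, its axis is level with the forearm's.
- offcut: Pine offcut, a loose rectangular block 90 x 40 x 44 mm (x, y, z), about 0.09 kg, lying on the jig board in the sleeves' way. Origin at the middle of its underside.
- offcut_mid (a point): Centre of the offcut, half-way up; x along its 90 mm length, y across its 40 mm width.
- tray: Grey plastic scrap tray, fixed and empty, open-topped, 180 x 150 mm outside (x, y), walls 4 mm thick and 40 mm high. Origin at the middle of its underside; the inside floor is about 4 mm up.
- glue: Bystander: white glue bottle standing upright, 56 mm across, 180 mm tall, between the loose sleeves and the jig. Origin at the middle of its foot.
- jar: Bystander: glass jar with a lid, upright, 66 mm across, 110 mm tall. Origin at the middle of its foot.
- hammer: Bystander: a hammer lying on the bench beyond the jig, less than 60 mm high. Origin under its middle.
Mind the look-alikes: they are no part of the job. What is shaped like the wrist but pink or purple is not meant.

How it is judged:
At the end, for the whole second after the job is handed in: Offcut in the tray. Forearm in the shoulder and wrist plug in the forearm, each with 12 to 28 mm between its collar and the face it enters, within 6 mm of that sleeve's axis sideways and in height, in line within 0.12 rad. All at rest (x of forearm_mid in the frame of mouth between -0.046 and -0.03 m and y of forearm_mid in the frame of mouth between -0.006 and 0.006 m and z of forearm_mid in the frame of mouth between -0.006 and 0.006 m and x of mouth in the frame of forearm_mid above 0.025 m and angle between the x axis of forearm_mid and the x axis of mouth, either way round below 0.12 rad and x of wrist_mid in the frame of forearm_mid between -0.064 and -0.048 m and y of wrist_mid in the frame of forearm_mid between -0.006 and 0.006 m and z of wrist_mid in the frame of forearm_mid between -0.006 and 0.006 m and x of forearm_mid in the frame of wrist_mid above 0.04 m and angle between the x axis of wrist_mid and the x axis of forearm_mid, either way round below 0.12 rad and x of offcut_mid in the frame of tray between -0.09 and 0.09 m and y of offcut_mid in the frame of tray between -0.075 and 0.075 m and z of offcut_mid in the frame of tray below 0.055 m and linear speed of each of forearm, wrist, offcut below 0.02 m/s); the robot touches nothing.
It fails at once if a sleeve is driven hard (over 20 N) into the one it nests in (contact force between forearm and shoulder above 20 N or contact force between wrist and forearm above 20 N).
It fails at once if the glue bottle, the jar or the hammer is shifted by more than 25 mm or tipped (distance of any of glue, jar, hammer from where it was at the start of the episode above 0.025 m or angle between any of glue, jar's own z axis and vertical above 0.3 rad).
It also fails if it takes over 72 s, if anything falls off the work surface, if the arm or the gripper's body presses on something with over 40 N, if the wrist force passes 120 N, or if a joint passes its speed limit or range.

## Working session

There is one attempt and no reset: what is moved stays moved. The work goes in short steps, Python scripts to look and compute and a shell command to move; the robot and the scene stay as the last step left them, time stands still between calls to the robot, and variables do not carry over. Pictures are saved under pics/ and viewed, at most 10 in all, crops included, and the job is handed in when it is done.

```bash
mkdir -p pics; ls; cat > h.py <<'E'
from workcell import manip
import numpy as np, cv2
from scipy.spatial.transform import Rotation as R
def ray(f,u,v,fish=False):
    K=np.array(f["camera_matrix"]);x=(u-K[0,2])/K[0,0];y=(v-K[1,2])/K[1,1]
    if fish:
        r=np.hypot(x,y);s=np.sin(r)/r if r>1e-9 else 1;d=np.array([x*s,-y*s,-np.cos(r)])
    else: d=np.array([x,-y,-1.])
    return np.array(f["position"]),Rm(f)@d
def Rm(f):
    r=np.array(f["rotation"]); return r if r.shape==(3,3) else R.from_euler('xyz',r).as_matrix()
def onz(f,u,v,z,fish=False):
    p,d=ray(f,u,v,fish);return p+d*(z-p[2])/d[2]
def proj(f,P,fish=False):
    K=np.array(f["camera_matrix"]);c=Rm(f).T@(np.array(P,float)-np.array(f["position"]));x,y,z=c[0],-c[1],-c[2]
    if fish:
        r=np.hypot(x,y);t=np.arctan2(r,z);x,y=x/r*t,y/r*t
    else: x,y=x/z,y/z
    return np.array([K[0,0]*x+K[0,2],K[1,1]*y+K[1,2]])
def save(f,n,box=None,s=1):
    im=f["frame"][:,:,::-1]
    if box: im=im[box[1]:box[3],box[0]:box[2]]
    cv2.imwrite("pics/"+n,cv2.resize(im,None,fx=s,fy=s,interpolation=cv2.INTER_CUBIC))
E
python3 - <<'E'
from h import *
import pickle
np.set_printoptions(precision=4,suppress=True)
print(manip.state())
D={}
for c in("top","scene"):
    f=manip.grab_frame(c);D[c]=f;save(f,c+".png",s=1.4)
    print(c,f["camera_matrix"],f["position"],f["rotation"])
    for n in "jig shoulder forearm wrist offcut tray glue jar hammer".split():
        for d in manip.silhouettes(c,n):
            m=np.array(d["pixels"]);v,u=np.nonzero(m)
            if d["conf"]>.2: print(n,round(d["conf"],2),np.round(d["box"]),u.mean().round(1),v.mean().round(1),m.sum())
            D.setdefault(("sil",c,n),[]).append(d)
pickle.dump(D,open("d.pkl","wb"))
E
```

```text
pics
{'clock': 0.0, 'joint_pos': array([ 1.0374,  0.3005,  1.5216, -0.    ,  1.3207, -0.0666]), 'qvel': array([ 0.0001, -0.0003,  0.0004, -0.0005,  0.0005,  0.0009]), 'tau': array([ -0.0008, -53.1799, -35.2748,   0.0708,   0.0243,  -0.0001]), 'eef_pos': array([0.2474, 0.491 , 0.2239]), 'orientation': array([-3.1405, -0.    ,  2.6748]), 'contact_force': array([-0.4274, -0.497 ,  0.4514]), 'wrist_torque': array([ 0.0287, -0.0355,  0.0039]), 'grip_force': 0.0, 'finger_gap': 0.09377154550122455}
top [[465.0409   0.     285.0867]
 [  0.     465.0409 218.5759]
 [  0.       0.       1.    ]] [0.2865 0.0641 1.2417] [ 0.2088 -0.0053 -1.6186]
jig 0.92 [197. 160. 296. 199.] 243.2 179.1 2807
shoulder 0.68 [198. 160. 242. 189.] 222.5 173.4 797
forearm 0.7 [320. 246. 359. 290.] 337.2 267.4 845
wrist 0.87 [194. 259. 230. 290.] 214.2 276.2 623
wrist 0.84 [127. 291. 169. 319.] 149.6 304.6 652
wrist 0.83 [200. 310. 230. 351.] 212.1 327.4 645
wrist 0.74 [173. 217. 191. 259.] 181.3 235.3 634
wrist 0.72 [256. 273. 279. 314.] 266.1 290.6 604
offcut 0.95 [258. 158. 276. 192.] 268.3 175.0 584
offcut 0.69 [3
[... 423 characters left out ...]
055
shoulder 0.82 [335. 198. 378. 230.] 352.7 211.2 723
shoulder 0.38 [291. 152. 311. 179.] 299.2 166.7 320
forearm 0.83 [203. 189. 227. 226.] 216.2 210.0 673
forearm 0.59 [310. 216. 338. 250.] 321.4 231.5 697
wrist 0.83 [244. 164. 276. 191.] 261.1 176.1 480
wrist 0.81 [292. 156. 310. 180.] 299.3 167.2 316
wrist 0.54 [312. 131. 331. 158.] 321.5 142.0 350
offcut 0.61 [306. 217. 337. 249.] 321.3 231.0 674
tray 0.77 [141. 249. 238. 336.] 188.0 291.0 4804
tray 0.52 [202. 189. 227. 229.] 216.1 210.1 749
glue 0.77 [276. 152. 296. 212.] 285.0 184.4 951
jar 0.91 [142. 204. 173. 251.] 156.1 226.6 1103
hammer 0.58 [250. 268. 359. 329.] 309.3 299.0 1447
hammer 0.48 [292. 153. 309. 179.] 299.6 166.6 274
```

View pics/top.png

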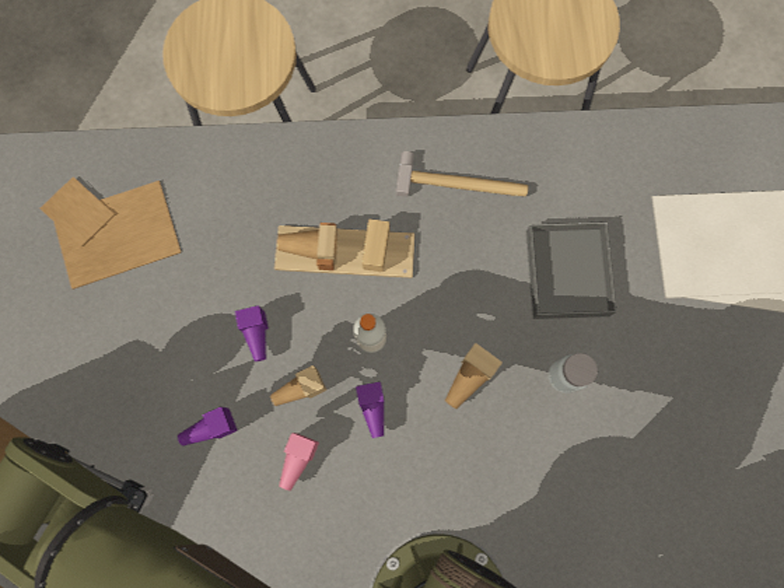

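View pics/scene.png

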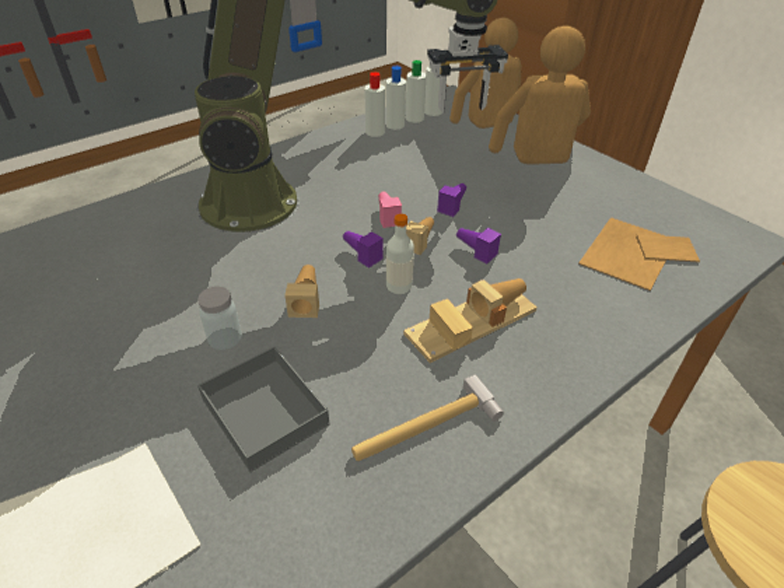

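The top view shows the jig at about (243,179), with the offcut on it at (268,175), the tray at (408,193), the jar at (409,266), the glue bottle at (264,237) and the hammer at (324,129). The forearm is at (337,267), with its tip to the lower left.

The wrist candidates are: plywood and brown at (214,276), purple at (181,235), (149,305) and (266,291), and pink at (212,327). By the description it is the plywood one at (214,276).

```bash
cat > fit.py <<'E'
from h import *
from scipy.optimize import minimize
def box(x0,x1,y0,y1,z0,z1): return np.array([[x,y,z] for x in(x0,x1) for y in(y0,y1) for z in(z0,z1)])/1e3
def cone(x0,r0,x1,r1,zc):
    a=np.linspace(0,2*np.pi,32,endpoint=False)
    return np.array([[x,r*np.cos(t),zc+r*np.sin(t)] for x,r in((x0,r0),(x1,r1)) for t in a])/1e3
M={"forearm":[box(-18,18,-30,30,0,60),cone(18,28,98,14,30)],
"wrist":[box(-18,18,-23,23,0,60),cone(18,22,78,11.5,30)],
"offcut":[box(-45,45,-20,20,0,44)],
"jig":[box(-150,120,-45,45,0,12),box(0,30,-30,30,12,72),box(0,30,-42,42,12,52),cone(30,29,110,14,42)],
"tray":[box(-90,90,-75,75,0,40)],"glue":[cone(0,1,1,1,0)]}
def place(P,x,y,z,w): 
    c,s=np.cos(w),np.sin(w);return P@np.array([[c,s,0],[-s,c,0],[0,0,1]])+[x,y,z]
def render(f,parts,S=4,fish=False):
    m=np.zeros((420*S,560*S),np.uint8)
    for P in parts:
        q=np.array([proj(f,p,fish) for p in P]);q=(q+.5)*S-.5
        cv2.fillConvexPoly(m,cv2.convexHull(np.round(q).astype(np.int32)),1)
    return m
def fit(views,name,z,guess,extra=[],fish=False):
    S=4;T=[(f,cv2.resize(m.astype(np.uint8),None,fx=S,fy=S,interpolation=cv2.INTER_NEAREST)) for f,m in views]
    def cost(p):
        c=0
        for f,t in T:
            r=render(f,[place(P,p[0],p[1],z,p[2]) for P in M[name]]+extra,S,fish);c+=1-(r&t).sum()/max(1,(r|t).sum())
        return c/len(T)
    g=np.array(guess,float);best=None
    for dw in(-.25,0,.25):
        s=np.vstack([g+[0,0,dw]]+[g+[0,0,dw]+d for d in np.diag([.02,.02,.2])])
        o=minimize(cost,s[0],method="Nelder-Mead",options=dict(initial_simplex=s,xatol=2e-4,fatol=1e-4))
        if best is None or o.fun<best.fun: best=o
    return best.x,best.fun
E
cat > m1.py <<'E'
from fit import *
import pickle
np.set_printoptions(precision=4,suppress=True)
D=pickle.load(open("d.pkl","rb"));t,s=D["top"],D["scene"]
def mk(c,n,i=0):return np.array(D["sil",c,n][i]["pixels"])
def at(c,n,u,v):
    return min((np.array(d["pixels"]) for d in D["sil",c,n]),key=lambda m:np.hypot(np.nonzero(m)[1].mean()-u,np.nonzero(m)[0].mean()-v))
for n,u,v in(("glue",264,237),("jar",409,266)): 
    q,w=np.nonzero(at("top",n,u,v));print(n,onz(t,w.mean(),q.mean(),.09 if n=="glue" else .055))
res={}
for n,u,v,z,w in(("forearm",337,267,0,2.4),("wrist",214,276,0,1.9),("offcut",268,175,.012,0),("tray",408,193,0,1.6)):
    g=onz(t,u,v,z+.03);m=at("top",n,u,v)
    res[n]=fit([(t,m)],n,z,[g[0],g[1],w]);print(n,"top",*res[n])
    if n=="forearm": print(fit([(s,at("scene",n,216,210))],n,z,res[n][0]))
u=mk("top","jig")|mk("top","shoulder")|mk("top","offcut")
ex=[place(P,res["offcut"][0][0],res["offcut"][0][1],.012,res["offcut"][0][2]) for P in M["offcut"]]
g=onz(t,235,178,.03);res["jig"]=fit([(t,u)],"jig",0,[g[0],g[1],1.5],ex);print("jig",*res["jig"])
im=cv2.resize(t["frame"][:,:,::-1],None,fx=4,fy=4,interpolation=cv2.INTER_CUBIC)
for n in res:
    p=res[n][0]
    for P in M[n]:
        r=render(t,[place(P,p[0],p[1],.012 if n=="offcut" else 0,p[2])]);c,_=cv2.findContours(r,0,2);cv2.drawContours(im,c,-1,(0,0,255),1)
cv2.imwrite("pics/fit.png",im[600:1200,720:1480])
E
python3 m1.py
```

```text
glue [0.484  0.1005 0.09  ]
jar [ 0.3989 -0.2655  0.055 ]
forearm top [ 0.4303 -0.1025  2.4718] 0.0691592674805771
(array([ 0.425 , -0.098 ,  2.4687]), np.float64(0.06956294619536829))
wrist top [0.4077 0.2155 1.9877] 0.045988258317025466
offcut top [ 0.6643  0.0848 -0.2039] 0.04804399709453144
tray top [ 0.6019 -0.2893  1.3364] 0.228107024696951
jig [0.6656 0.1604 1.4679] 0.030133031211168726
```

View pics/fit.png

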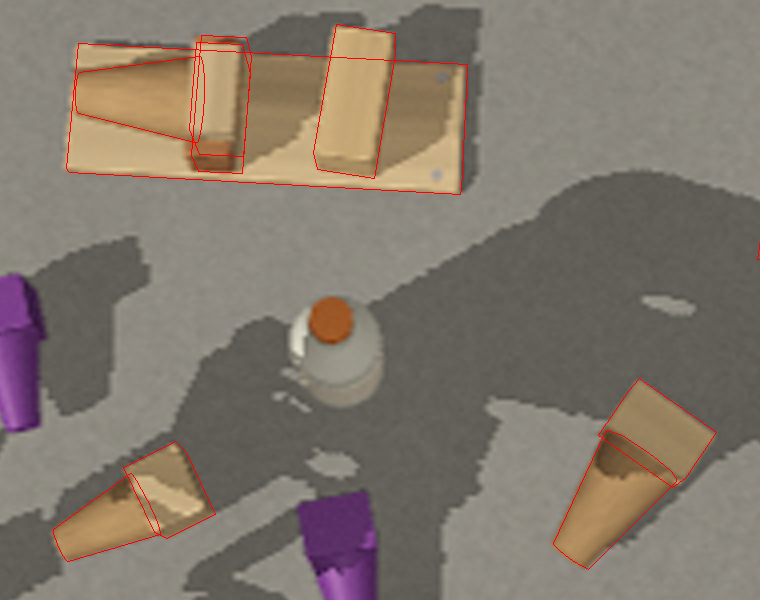

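The red outlines fit the plywood and brown plug (214,276), the forearm, the offcut and the jig, so the choice is confirmed. The offcut goes first.

```bash
cat > to.py <<'E'
import sys
from h import *
# usage: to.py x y z yaw ... : units from current pose in tool axes, chained targets
s=manip.state();p=np.array(s["eef_pos"]);r=R.from_euler('xyz',s["orientation"])
print("t",s["clock"],"p",p.round(4),"rpy",np.round(s["orientation"],3),"gap",round(s["finger_gap"],4),"F",np.round(s["contact_force"],1),"j",np.round(s["joint_pos"],2))
a=[float(v) for v in sys.argv[1:]]
for i in range(0,len(a),4):
    q=np.array(a[i:i+3]);rt=R.from_euler('xyz',[np.pi,0,a[i+3]])
    print("units",(r.inv().apply(q-p)/.12).round(3),"turn",((r.inv()*rt).as_rotvec()/(np.pi/2)).round(3))
    p,r=q,rt
E
python3 to.py .664 .085 .22 2.938 .664 .085 .036 2.938 .664 .085 .2 2.938 .602 -.289 .2 2.938 .602 -.289 .045 2.938
```

```text
t 1.0 p [0.2475 0.4911 0.2244] rpy [-3.142  0.     2.675] gap 0.094 F [-0.1 -1.   0.3] j [ 1.04  0.3   1.52 -0.    1.32 -0.07]
units [-4.623 -1.46   0.037] turn [-0.     0.    -0.168]
units [ 0.    -0.     1.533] turn [0. 0. 0.]
units [-0.     0.    -1.367] turn [0. 0. 0.]
units [-0.124 -3.157 -0.   ] turn [0. 0. 0.]
units [ 0.    -0.     1.292] turn [0. 0. 0.]
```

```bash
python3 -m inch '[[-0.3,-0.1,0,0,0,0],[-0.6,-0.2,0,0,0,0],[-0.92,-0.29,0,0,0,0]]' 0.5 >/dev/null
python3 -m inch '[[-0.3,-0.1,0,0,0,0],[-0.6,-0.2,0,0,0,0],[-0.92,-0.29,0,0,0,0]]' >/dev/null
python3 -m inch '[[-0.3,-0.1,0,0,0,0],[-0.6,-0.2,0,0,0,0],[-0.92,-0.29,0,0,0,0]]' >/dev/null
python3 -m inch '[[-0.3,-0.1,0,0,0,0],[-0.6,-0.2,0,0,0,0],[-0.92,-0.29,0,0,0,0]]' >/dev/null
python3 -m inch '[[-0.3,-0.1,0,0,0,-0.05],[-0.6,-0.2,0,0,0,-0.1],[-0.94,-0.3,0.04,0,0,-0.17],[-0.94,-0.3,0.04,0,0,-0.17]]'
cat > look.py <<'E'
# look.py pic name z : wrist-camera fit of an object, guess x y w
import sys
from fit import *
np.set_printoptions(precision=4,suppress=True)
n,z,x,y,w=sys.argv[2],*map(float,sys.argv[3:7])
f=manip.grab_frame("wrist")
if sys.argv[1]!="-": save(f,sys.argv[1])
for d in manip.silhouettes("wrist",n)[:4]:
    m=np.array(d["pixels"]);v,u=np.nonzero(m)
    print(n,round(d["conf"],2),np.round(d["box"]),"centre on plane",onz(f,u.mean(),v.mean(),z+.03,True)[:2],end=" ")
    if d["conf"]>.4: print("fit",*fit([(f,m)],n,z,[x,y,w],fish=True))
    else: print()
print("expected px",proj(f,[x,y,z+.03],True))
E
python3 to.py .664 .085 .036 2.938; python3 look.py w1.png offcut .012 .664 .085 -.204
```

```text
clock: 3.0
eef_pos: [0.6647, 0.0831, 0.2183]
orientation: [-3.141, -0.001, 2.94]
contact_force: [0.6, 0.7, -0.5]
finger_gap: 0.0706
grip_force: 0.0
t 3.0 p [0.6647 0.0831 0.2183] rpy [-3.141e+00 -1.000e-03  2.940e+00] gap 0.0706 F [ 0.6  0.7 -0.5] j [ 0.07  0.58  1.14 -0.    1.43 -1.3 ]
units [0.007 0.015 1.519] turn [-0.    -0.001  0.002]
offcut 0.88 [263. 150. 308. 239.] centre on plane [0.661  0.0868] fit [ 0.6613  0.0869 -0.1862] 0.038498455524336395
offcut 0.71 [229.   0. 294.  61.] centre on plane [0.4833 0.1016] fit [ 0.664  0.085 -0.454] 1.0
expected px [283.3326 196.1714]
```

View pics/w1.png

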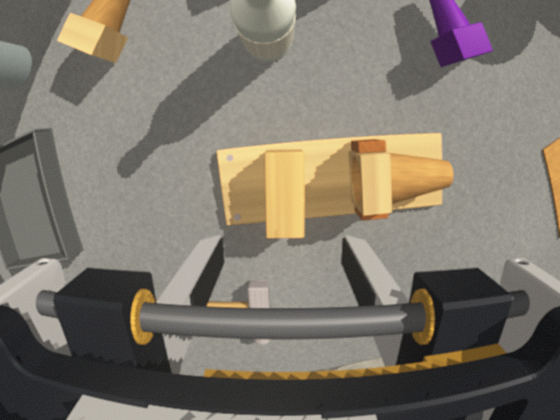

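The offcut is at (285,193), between the jaws, and both fits agree to 3 mm.

```bash
python3 -m inch '[[0.02,0.03,0.3,0,0,0],[0.02,0.03,0.6,0,0,0],[0.02,0.03,0.9,0,0,0]]' >/dev/null
python3 -m inch '[[0,0,0.2,0,0,0],[0,0,0.4,0,0,0],[0,0,0.6,0,0,0],[0,0,0.6,0,0,0]]' >/dev/null
python3 -m inch '[[0,0,0,0,0,0],[0,0,0,0,0,0],[0,0,0,0,0,0],[0,0,0,0,0,0]]' -1 
python3 -m inch '[[0,0,-0.1,0,0,0],[0,0,-0.4,0,0,0],[0,0,-0.7,0,0,0]]'
python3 to.py .6047 -.287 .12 2.94
```

```text
clock: 4.47
eef_pos: [0.6623, 0.0891, 0.0403]
orientation: [3.141, 0.001, 2.942]
contact_force: [-1.0, -0.2, 4.3]
finger_gap: 0.04
grip_force: 30.0
clock: 4.85
eef_pos: [0.662, 0.0892, 0.1252]
orientation: [3.142, -0.0, 2.942]
contact_force: [0.4, 0.1, 0.5]
finger_gap: 0.0399
grip_force: 30.0
t 4.85 p [0.662  0.0892 0.1252] rpy [ 3.142 -0.     2.942] gap 0.0399 F [0.4 0.1 0.5] j [ 0.08  0.65  1.25  0.    1.24 -1.29]
units [-0.154 -3.167  0.043] turn [ 0.    -0.     0.001]
```

```bash
python3 -m inch '[[-0.02,-0.4,0,0,0,0],[-0.04,-0.8,0,0,0,0]]' >/dev/null
python3 -m inch '[[-0.02,-0.4,0,0,0,0],[-0.04,-0.8,0,0,0,0]]' >/dev/null
python3 -m inch '[[-0.02,-0.4,0,0,0,0],[-0.04,-0.8,0,0,0,0]]' >/dev/null
python3 -m inch '[[-0.02,-0.4,0,0,0,0],[-0.04,-0.76,0,0,0,0],[-0.04,-0.76,0,0,0,0]]' >/dev/null
python3 to.py .602 -.289 .05 2.94; python3 - <<'E'
from h import *
f=manip.grab_frame("wrist");save(f,"w2.png")
E
```

```text
t 5.975 p [ 0.6049 -0.289   0.124 ] rpy [-3.141  0.     2.938] gap 0.0397 F [-0.4  1.1 -0.8] j [-0.5   0.65  1.24 -0.    1.24 -1.87]
units [ 0.023 -0.005  0.617] turn [-0.     0.    -0.001]
```

View pics/w2.png

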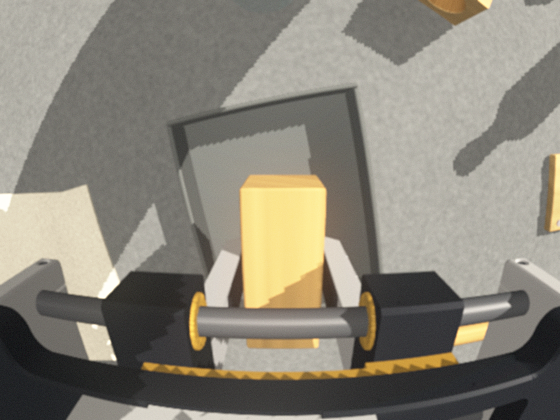

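The offcut hangs over the tray, whose far rim corners are at (172,124) and (352,88). I'll check its centring numerically.

```bash
python3 - <<'E'
from h import *
f=manip.grab_frame("wrist")
a,b=[onz(f,u,v,.04,True)[:2] for u,v in((172,124),(352,88))]
print(a,b,np.linalg.norm(a-b));d=(b-a)/np.linalg.norm(b-a);n=np.array([d[1],-d[0]]);print((a+b)/2+.09*n,(a+b)/2-.09*n)
E
```

```text
[ 0.51252032 -0.35393759] [ 0.51437854 -0.2146978 ] 0.1392521916493402
[ 0.60344142 -0.28551868] [ 0.42345744 -0.2831167 ]
```

```bash
python3 -m inch '[[0,0.02,0.25,0,0,0],[0,0.02,0.5,0,0,0],[0,0.02,0.72,0,0,0],[0,0.02,0.72,0,0,0]]'
python3 -m inch '[[0,0,0,0,0,0],[0,0,0,0,0,0],[0,0,0,0,0,0]]' 0.5
python3 -m inch '[[0,0,-0.3,0,0,0],[0,0,-0.7,0,0,0],[0,0,-1,0,0,0]]' >/dev/null
python3 -m inch '[[0,0,-0.3,0,0,0],[0,0,-0.6,0,0,0],[0,0,-0.7,0,0,0]]' 1
python3 to.py .428 -.1 .24 2.472 .428 -.1 .03 2.472
```

```text
clock: 6.58
eef_pos: [0.6057, -0.282, 0.0357]
orientation: [3.14, -0.003, 2.943]
contact_force: [0.4, 0.4, -0.0]
finger_gap: 0.0401
grip_force: 30.0
clock: 6.95
eef_pos: [0.6065, -0.284, 0.0383]
orientation: [-3.141, 0.001, 2.942]
contact_force: [0.2, 0.4, 0.0]
finger_gap: 0.0663
grip_force: 0.0
clock: 7.7
eef_pos: [0.6066, -0.2842, 0.2439]
orientation: [-3.14, 0.004, 2.942]
contact_force: [0.1, -0.2, -0.5]
finger_gap: 0.0934
grip_force: 0.0
t 7.7 p [ 0.6066 -0.2842  0.2439] rpy [-3.14   0.004  2.942] gap 0.0934 F [ 0.1 -0.2 -0.5] j [-0.49  0.56  1.11 -0.    1.47 -1.86]
units [1.763 1.209 0.025] turn [-0.     0.002  0.299]
units [ 0.   -0.    1.75] turn [0. 0. 0.]
```

```bash
python3 -m inch '[[0.44,0.3,0,0,0,0],[0.88,0.6,0,0,0,0]]' >/dev/null
python3 -m inch '[[0.3,0.2,0,0,0,0.1],[0.6,0.4,0,0,0,0.2],[0.88,0.6,0,0,0,0.3],[0.88,0.6,0,0,0,0.3]]' >/dev/null
python3 to.py .428 -.1 .03 2.472;python3 look.py - forearm 0 .428 -.1 2.472
python3 - <<'E'
from h import *
for d in manip.silhouettes("wrist","offcut"): print(d["conf"],d["box"])
E
```

```text
t 8.45 p [ 0.4285 -0.1016  0.241 ] rpy [ 3.142 -0.     2.47 ] gap 0.0938 F [-0.2 -0.6  0.7] j [-0.32  0.04  1.79  0.    1.32 -1.22]
units [0.011 0.008 1.758] turn [ 0.    -0.    -0.001]
forearm 0.44 [428. 143. 560. 271.] centre on plane [0.6408 0.1243] fit [ 0.428 -0.1    2.222] 1.0
forearm 0.36 [122. 223. 193. 289.] centre on plane [ 0.3856 -0.2832] 
expected px [282.9502 189.678 ]
0.87 [233.0, 337.8, 288.1, 379.4]
0.33 [438.9, 0.2, 494.3, 51.7]
```

```bash
python3 - <<'E'
from fit import *
f=manip.grab_frame("wrist")
im=f["frame"][:,:,::-1].copy()
for P in M["forearm"]:
    c,_=cv2.findContours(render(f,[place(P,.428,-.1,0,2.472)],1,True),0,2);cv2.drawContours(im,c,-1,(0,0,255),1)
cv2.imwrite("pics/w3.png",im)
E
```

```text
(no output)
```

View pics/w3.png

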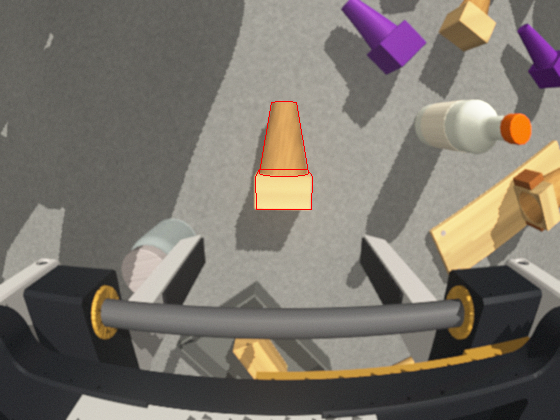

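The outline lies on the forearm (284,155), and the offcut sits in the tray at (260,357). Next I descend and grip.

```bash
python3 -m inch '[[0.01,0.01,0.3,0,0,0],[0.01,0.01,0.6,0,0,0],[0.01,0.01,0.9,0,0,0]]' >/dev/null
python3 -m inch '[[0,0,0.25,0,0,0],[0,0,0.5,0,0,0],[0,0,0.75,0,0,0],[0,0,0.85,0,0,0],[0,0,0.85,0,0,0]]' >/dev/null
python3 to.py .428 -.1 .032 2.472
python3 -m inch '[[0,0,0,0,0,0],[0,0,0,0,0,0],[0,0,0,0,0,0],[0,0,0,0,0,0]]' -1 
python3 -m inch '[[0,0,-0.1,0,0,0],[0,0,-0.4,0,0,0],[0,0,-0.8,0,0,0],[0,0,-0.8,0,0,0]]'
python3 look.py - jig 0 .666 .160 1.468
```

```text
t 9.65 p [ 0.4295 -0.1014  0.0308] rpy [-3.141e+00 -1.000e-03  2.471e+00] gap 0.0939 F [-0.3 -0.2  0.7] j [-0.31  0.35  1.98 -0.    0.81 -1.21]
units [ 0.017  0.002 -0.01 ] turn [-0.    -0.001 -0.001]
clock: 10.15
eef_pos: [0.4297, -0.1013, 0.0316]
orientation: [3.141, 0.001, 2.471]
contact_force: [-0.6, -1.3, 3.7]
finger_gap: 0.0597
grip_force: 30.0
clock: 10.65
eef_pos: [0.4309, -0.1016, 0.1306]
orientation: [3.139, 0.006, 2.471]
contact_force: [-0.0, -0.1, -4.0]
finger_gap: 0.0599
grip_force: 30.0
jig 0.61 [465. 191. 560. 294.] centre on plane [0.6147 0.0772] fit [0.6698 0.168  1.4393] 0.31190748821423786
expected px [576.0117 231.0116]
```

```bash
python3 to.py .62 -.09 .14 2.471 .62 -.09 .14 1.468 .651 .024 .14 1.468
```

```text
t 10.75 p [ 0.4293 -0.1011  0.1273] rpy [3.141 0.    2.471] gap 0.06 F [ 0.2  0.3 -2.9] j [-0.31  0.17  1.92  0.    1.04 -1.21]
units [-1.187  1.061 -0.106] turn [ 0.  0. -0.]
units [0. 0. 0.] turn [ 0.    -0.     0.639]
units [0.971 0.159 0.   ] turn [0. 0. 0.]
```

```bash
python3 -m inch '[[-0.2,0.18,-0.1,0,0,0],[-0.4,0.36,-0.1,0,0,0],[-0.6,0.53,-0.1,0,0,0]]' >/dev/null
python3 -m inch '[[-0.2,0.18,0,0,0,0],[-0.4,0.36,0,0,0,0],[-0.59,0.53,0,0,0,0]]' >/dev/null
python3 -m inch '[[0,0,0,0,0,0.1],[0,0,0,0,0,0.2],[0,0,0,0,0,0.3],[0,0,0,0,0,0.4],[0,0,0,0,0,0.5]]' >/dev/null
python3 -m inch '[[0,0,0,0,0,0.07],[0.2,0.03,0,0,0,0.14],[0.5,0.08,0,0,0,0.14],[0.8,0.13,0,0,0,0.14],[0.97,0.16,0,0,0,0.14]]' >/dev/null
python3 -m inch '[[0,0,0,0,0,0],[0,0,0,0,0,0]]'
python3 look.py - jig 0 .666 .160 1.468; python3 look.py - shoulder 0 .666 .160 1.468 2>&1 | grep -v Trace
python3 - <<'E'
from fit import *
import pickle
f=manip.grab_frame("wrist");pickle.dump(f,open("w4.pkl","wb"))
im=f["frame"][:,:,::-1].copy()
for P in M["jig"]:
    c,_=cv2.findContours(render(f,[place(P,.6656,.1604,0,1.468)],1,True),0,2);cv2.drawContours(im,c,-1,(0,0,255),1)
cv2.imwrite("pics/w4.png",im)
E
```

```text
clock: 13.0
eef_pos: [0.6261, 0.0265, 0.1387]
orientation: [-3.141, 0.0, 1.465]
contact_force: [-0.7, -0.6, -1.9]
finger_gap: 0.0597
grip_force: 30.0
jig 0.9 [254.   2. 366. 217.] centre on plane [0.6698 0.1391] fit [0.6771 0.2561 1.434 ] 0.41610808110246056
expected px [315.0061  50.8472]
  File "look.py", line 11, in <module>
    if d["conf"]>.4: print("fit",*fit([(f,m)],n,z,[x,y,w],fish=True))
                                  ~~~^^^^^^^^^^^^^^^^^^^^^^^^^^^^^^^
  File "fit.py", line 30, in fit
    o=minimize(cost,s[0],method="Nelder-Mead",options=dict(initial_simplex=s,xatol=2e-4,fatol=1e-4))
    res = _minimize_neldermead(fun, x0, args, callback, bounds=bounds,
                               **options)
    fsim[k] = func(sim[k])
              ~~~~^^^^^^^^
    fx = function(np.copy(x), *(wrapper_args + args))
  File "fit.py", line 25, in cost
    r=render(f,[place(P,p[0],p[1],z,p[2]) for P in M[name]]+extra,S,fish);c+=1-(r&t).sum()/max(1,(r|t).sum())
                                                   ~^^^^^^
KeyError: 'shoulder'
```

View pics/w4.png

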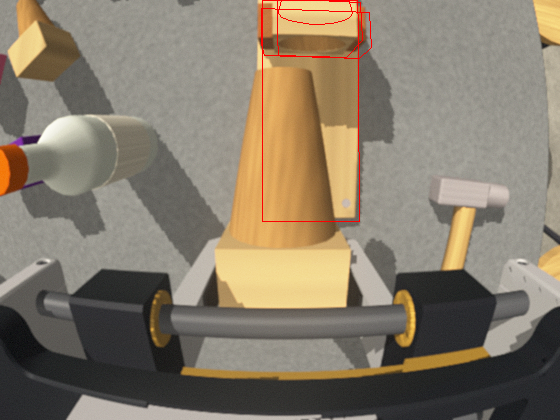

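The outline lies within about 3 px of the board, with the shoulder mouth at (315,45). The arm is 25 mm short sideways. I'll back off and refine the jig's pose, ignoring the part the forearm hides.

```bash
python3 -m inch '[[-0.2,0.1,-0.1,0,0,0],[-0.4,0.2,-0.2,0,0,0],[-0.5,0.2,-0.2,0,0,0],[-0.5,0.2,-0.2,0,0,0]]'
cat > jigfit.py <<'E'
from fit import *
import sys
np.set_printoptions(precision=4,suppress=True)
f=manip.grab_frame("wrist")
g=lambda n:[np.array(d["pixels"]) for d in manip.silhouettes("wrist",n) if d["conf"]>.3]
J=g("jig");S=g("shoulder");A=g("forearm")
u0,v0=proj(f,[.6656,.1604,.04],True)
near=lambda L:[m for m in L if np.hypot(np.nonzero(m)[1].mean()-u0,np.nonzero(m)[0].mean()-v0)<120]
t=np.zeros((420,560),bool)
for m in near(J)+near(S):t|=m
# ignore forearm: its projected held pose and masks lower in the picture
ign=np.zeros((420,560),bool);s=manip.state();p=s["eef_pos"];w=s["orientation"][2]
hx=p[0]+.002*np.cos(w);hy=p[1]+.002*np.sin(w)
r=render(f,[place(P,hx,hy,p[2]-.0316,w) for P in M["forearm"]],1,True)
ign=cv2.dilate(r,np.ones((13,13)))>0;ign[225:]=True
from scipy.optimize import minimize
def cost(q):
    r=render(f,[place(P,q[0],q[1],0,q[2]) for P in M["jig"]],2,True);T=cv2.resize(t.astype(np.uint8),None,fx=2,fy=2,interpolation=0);k=cv2.resize((~ign).astype(np.uint8),None,fx=2,fy=2,interpolation=0)
    return 1-(r&T&k).sum()/((r|T)&k).sum()
x0=np.array([.6656,.1604,1.468])
o=minimize(cost,x0,method="Nelder-Mead",options=dict(initial_simplex=np.vstack([x0,x0+[.008,0,0],x0+[0,.008,0],x0+[0,0,.06]]),xatol=1e-4,fatol=1e-5))
print("masks",len(near(J)),len(near(S)),len(A),"cost0",cost(x0),"fit",o.x,o.fun)
im=f["frame"][:,:,::-1].copy()
for P in M["jig"]:
    c,_=cv2.findContours(render(f,[place(P,o.x[0],o.x[1],0,o.x[2])],1,True),0,2);cv2.drawContours(im,c,-1,(0,0,255),1)
for P in M["forearm"]:
    c,_=cv2.findContours(render(f,[place(P,hx,hy,p[2]-.0316,w)],1,True),0,2);cv2.drawContours(im,c,-1,(255,0,0),1)
cv2.imwrite("pics/"+sys.argv[1],cv2.resize(im[:260,160:440],None,fx=2,fy=2))
E
python3 jigfit.py w5.png;python3 to.py
```

```text
clock: 13.75
eef_pos: [0.6432, -0.0352, 0.1625]
orientation: [-3.141, -0.0, 1.464]
contact_force: [-0.4, 0.8, -3.8]
finger_gap: 0.0598
grip_force: 30.0
masks 1 1 1 cost0 0.12915923945335706 fit [0.6629 0.1663 1.4734] 0.05130575456436326
t 13.95 p [ 0.6435 -0.0339  0.1629] rpy [-3.141 -0.     1.466] gap 0.0603 F [-0.3  0.7 -1.8] j [-0.11  0.56  1.3   0.    1.28 -0.  ]
```

View pics/w5.png

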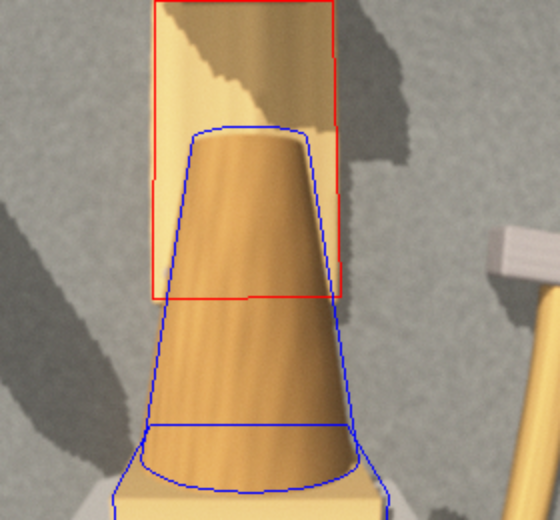

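The board outline fits (edges at about 153 and 340 in the crop), and the forearm is already in line with it. The tip is about 2 mm behind the prediction, at (248,137). I'll move up and lower close to the board.

```bash
python3 -m inch '[[0.2,0,0,0,0,0],[0.4,0,0.2,0,0,0],[0.53,0,0.5,0,0,0],[0.53,0,0.8,0,0,0],[0.53,0,0.9,0,0,0]]' >/dev/null
python3 -m inch '[[0,0,0,0,0,0],[0,0,0,0,0,0]]'
python3 jigfit.py w6.png;python3 to.py
```

```text
clock: 14.82
eef_pos: [0.6513, 0.0287, 0.057]
orientation: [3.139, -0.0, 1.465]
contact_force: [-0.3, -0.1, -2.7]
finger_gap: 0.0597
grip_force: 30.0
masks 1 1 1 cost0 0.15640626652365053 fit [0.6634 0.168  1.456 ] 0.12078634279340683
t 15.025 p [0.6509 0.0284 0.0563] rpy [ 3.14  -0.     1.465] gap 0.0601 F [-0.1 -0.2 -2.7] j [-0.01  0.69  1.35 -0.    1.1   0.09]
```

View pics/w6.png

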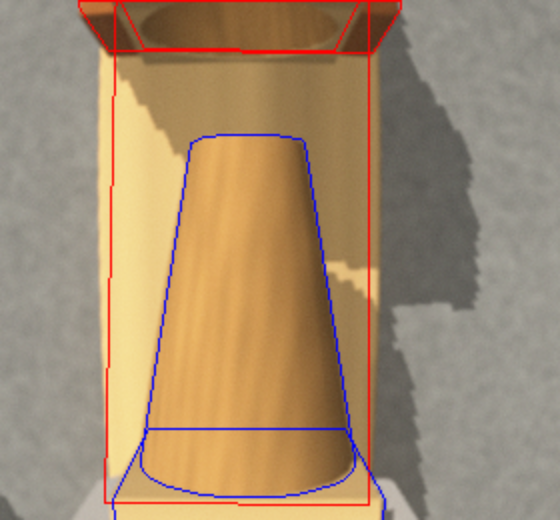

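The mouth is centred at about column 238 in the crop (140–335) and the forearm at about 248. The forearm therefore needs to go 2.5 mm to the left, with yaw fine. I'll shift, lower and go partly in.

```bash
python3 -m inch '[[0,-0.02,0.05,0,0,0],[0,-0.02,0.09,0,0,0],[0,-0.02,0.09,0,0,0]]'
python3 -m inch '[[0,0,0.01,0,0,0],[0,0,0.01,0,0,0]]'
python3 -m inch '[[0,0,0.01,0,0,0],[0,0,0.01,0,0,0]]'
```

```text
clock: 15.4
eef_pos: [0.6479, 0.0288, 0.044]
orientation: [-3.141, 0.0, 1.465]
contact_force: [-0.5, 0.7, -3.2]
finger_gap: 0.0598
grip_force: 30.0
clock: 15.65
eef_pos: [0.6482, 0.0288, 0.0436]
orientation: [3.141, 0.0, 1.465]
contact_force: [-2.8, -0.2, 2.5]
finger_gap: 0.0598
grip_force: 30.0
clock: 15.9
eef_pos: [0.6481, 0.0288, 0.0436]
orientation: [3.141, 0.0, 1.465]
contact_force: [-9.1, -1.2, 14.4]
finger_gap: 0.0595
grip_force: 30.0
```

The board contact came at z = 0.0436, as computed. I'll lift about 1 mm clear and insert partly.

```bash
python3 -m inch '[[0,0,-0.03,0,0,0],[0,0,-0.03,0,0,0]]'
python3 -m inch '[[0.15,0,0,0,0,0],[0.3,0,0,0,0,0],[0.45,0,0,0,0,0],[0.6,0,0,0,0,0],[0.6,0,0,0,0,0]]'
python3 jigfit.py w7.png
```

```text
clock: 16.15
eef_pos: [0.6482, 0.0288, 0.0456]
orientation: [3.141, -0.0, 1.465]
contact_force: [0.1, 0.4, -3.6]
finger_gap: 0.0597
grip_force: 30.0
clock: 16.77
eef_pos: [0.6556, 0.102, 0.0455]
orientation: [-3.142, -0.0, 1.467]
contact_force: [0.6, -0.2, -2.7]
finger_gap: 0.0596
grip_force: 30.0
masks 1 1 1 cost0 0.1546453351543161 fit [0.6634 0.166  1.4796] 0.0956129633594901
```

View pics/w7.png

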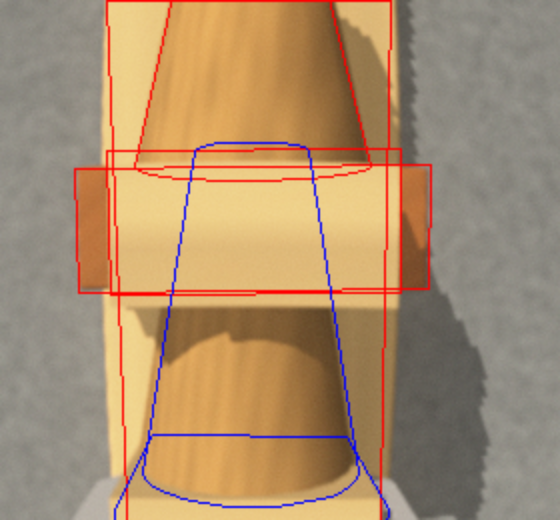

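Sideways the two agree within about 0.5 mm: the shoulder collar is centred at column 253 and the forearm at 251. The gap between the collar top edges runs from row 308 to row 498.

```bash
python3 - <<'E'
from h import *
f=manip.grab_frame("wrist")
a=onz(f,286.5,154,.072,True);b=onz(f,286,248.7,.0735,True);print(a,b,np.linalg.norm((a-b)[:2]))
for v in (154,): print(manip.state()["eef_pos"])
E
```

```text
[0.6627262  0.16028927 0.072     ] [0.65836491 0.12007566 0.0735    ] 0.040449416143349175
[0.6557005  0.09971284 0.04566693]
```

```bash
python3 -m inch '[[0.03,0,0,0,0,0],[0.07,0,0,0,0,0],[0.1,0,0,0,0,0],[0.13,0,0,0,0,0],[0.16,0,0,0,0,0]]'
python3 -m inch '[[0,0,0,0,0,0]]'
python3 - <<'E'
from h import *
f=manip.grab_frame("wrist");save(f,"w8.png",(160,60,440,300),2)
E
```

```text
clock: 17.65
eef_pos: [0.6577, 0.1198, 0.0456]
orientation: [-3.142, 0.0, 1.465]
contact_force: [0.0, -0.1, -2.0]
finger_gap: 0.06
grip_force: 30.0
clock: 17.77
eef_pos: [0.6577, 0.1198, 0.0457]
orientation: [3.142, 0.0, 1.466]
contact_force: [-0.1, -0.6, -3.1]
finger_gap: 0.0597
grip_force: 30.0
```

View pics/w8.png

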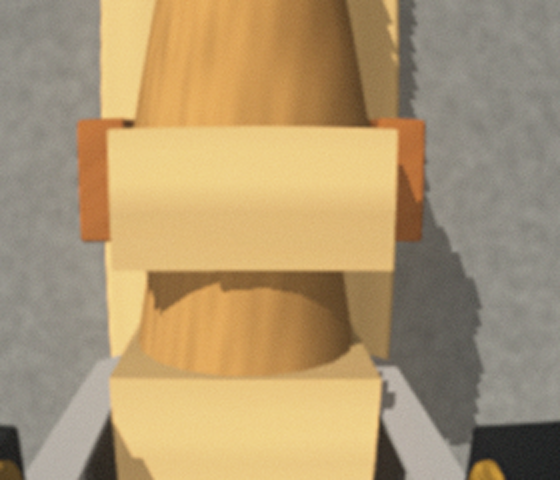

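The shoulder edge is at row 270 of the crop and the forearm collar edge at row 378, with their centres aligned (252 and 246). That view took me one over the picture limit of 10, so from here I'll work by numbers only.

```bash
python3 - <<'E'
from h import *
f=manip.grab_frame("wrist");u=np.array([np.cos(1.468),np.sin(1.468)])
a=onz(f,286,195,.072,True);b=onz(f,283.5,249,.0735,True);print(a,b,(a-b)[:2]@u)
l,r=onz(f,160+109/2,195,.072,True),onz(f,160+396/2,195,.072,True)
l2,r2=onz(f,160+111/2,249,.0735,True),onz(f,160+380/2,249,.0735,True)
n=np.array([u[1],-u[0]]);print("widths",(r-l)[:2]@n,(r2-l2)[:2]@n,"lateral forearm-shoulder",((l2+r2-l-r)/2)[:2]@n)
print(manip.state()["eef_pos"])
E
```

```text
[0.66273363 0.16307347 0.072     ] [0.6592676  0.13983322 0.0735    ] 0.023473228171317095
widths 0.06083104137805087 0.05900148189114694 lateral forearm-shoulder -0.0015652143283377189
[0.65766792 0.11942344 0.04562158]
```

```bash
python3 -m inch '[[0.01,0.01,0,0,0,0],[0.015,0.01,0,0,0,0],[0.015,0.01,0.01,0,0,0],[0.015,0.01,0.017,0,0,0],[0.015,0.01,0.017,0,0,0]]'
python3 -m inch '[[0,0,0,0,0,0],[0,0,0,0,0,0],[0,0,0,0,0,0]]' 0.7
python3 -m inch '[[0,0,-0.2,0,0,0],[0,0,-0.5,0,0,0],[0,0,-0.9,0,0,0]]' >/dev/null
python3 -m inch '[[0,0,-0.4,0,0,0],[0,0,-0.8,0,0,0],[0,0,-1,0,0,0]]'
cat > chk.py <<'E'
# fit things sitting in the jig / seen by the top and wrist cameras
from fit import *
import sys
np.set_printoptions(precision=4,suppress=True)
n=sys.argv[1];x,y,z,w=map(float,sys.argv[2:6])
for c in("top","scene","wrist"):
    f=manip.grab_frame(c);fs=c=="wrist"
    for d in manip.silhouettes(c,n):
        m=np.array(d["pixels"]);v,u=np.nonzero(m);q=proj(f,[x,y,z+.03],fs)
        if d["conf"]>.25 and np.hypot(u.mean()-q[0],v.mean()-q[1])<25: print(c,round(d["conf"],2),d["box"],m.sum(),fit([(f,m)],n,z,[x,y,w],fish=fs))
E
python3 to.py; python3 chk.py forearm .658 .122 .012 1.468
```

```text
clock: 18.5
eef_pos: [0.6591, 0.1211, 0.0436]
orientation: [-3.142, 0.0, 1.465]
contact_force: [-0.6, -0.3, -2.5]
finger_gap: 0.06
grip_force: 30.0
clock: 18.88
eef_pos: [0.6592, 0.1211, 0.0438]
orientation: [3.141, -0.0, 1.465]
contact_force: [-0.6, -0.4, -0.5]
finger_gap: 0.08
grip_force: 0.0
clock: 19.62
eef_pos: [0.6594, 0.1212, 0.2749]
orientation: [3.138, -0.001, 1.465]
contact_force: [0.0, 0.1, -0.7]
finger_gap: 0.0803
grip_force: 0.0
t 19.625 p [0.6594 0.1212 0.2749] rpy [ 3.138e+00 -1.000e-03  1.465e+00] gap 0.0803 F [ 0.   0.1 -0.7] j [0.13 0.55 1.05 0.   1.53 0.23]
scene 0.86 [317.8, 207.0, 348.7, 242.7] 723 (array([0.6609, 0.1222, 1.5485]), np.float64(0.2569533734858226))
wrist 0.8 [256.1, 152.6, 309.6, 206.0] 2540 (array([0.6584, 0.1238, 1.4663]), np.float64(0.40996364379681405))
```

```bash
python3 to.py .408 .215 .25 1.988
```

```text
t 19.925 p [0.6587 0.1211 0.2697] rpy [-3.139e+00  1.000e-03  1.465e+00] gap 0.0797 F [-0.7 -0.7 -0. ] j [ 0.13  0.56  1.06 -0.    1.53  0.23]
units [ 0.558 -2.16   0.169] turn [-0.002 -0.    -0.333]
```

```bash
python3 -m inch '[[0.14,-0.45,0.05,0,0,0],[0.28,-0.9,0.1,0,0,0]]' >/dev/null
python3 -m inch '[[0.14,-0.4,0.04,0,0,0],[0.28,-0.8,0.07,0,0,0]]' >/dev/null
python3 -m inch '[[0,-0.2,0,0,0,-0.08],[0,-0.4,0,0,0,-0.16],[0,-0.46,0,0,0,-0.24],[0,-0.46,0,0,0,-0.33],[0,-0.46,0,0,0,-0.33]]' 0.9
python3 look.py - wrist 0 .408 .215 1.988; python3 to.py .408 .215 .032 1.988
```

```text
clock: 21.05
eef_pos: [0.4081, 0.2152, 0.2503]
orientation: [-3.14, -0.0, 1.983]
contact_force: [0.2, 0.5, 0.5]
finger_gap: 0.0891
grip_force: 0.0
wrist 0.97 [262. 120. 303. 209.] centre on plane [0.3968 0.2362] fit [0.405  0.2165 1.9706] 0.03372718811961317
wrist 0.97 [346. 123. 434. 171.] centre on plane [0.5074 0.3227] fit [0.408 0.215 1.738] 1.0
wrist 0.94 [150.  88. 222. 161.] centre on plane [0.2698 0.2426] fit [0.408 0.215 1.738] 1.0
wrist 0.84 [167. 231. 246. 284.] centre on plane [0.3641 0.1069] fit [0.408 0.215 1.738] 1.0
expected px [282.8323 189.3036]
t 21.15 p [0.4083 0.2152 0.2506] rpy [-3.14 -0.    1.98] gap 0.0893 F [-0.5  0.4  0.7] j [ 0.41  0.08  1.72  0.    1.34 -0.  ]
units [-0.    -0.     1.822] turn [-0.001 -0.    -0.005]
```

```bash
python3 -m inch '[[0.01,-0.01,0.3,0,0,0],[0.01,-0.01,0.6,0,0,0],[0.01,-0.01,0.9,0,0,0]]' 0.6 >/dev/null
python3 -m inch '[[0,0,0.25,0,0,0],[0,0,0.5,0,0,0],[0,0,0.75,0,0,0],[0,0,0.9,0,0,0],[0,0,0.9,0,0,0]]'
python3 -m inch '[[0,0,0.01,0,0,0],[0,0,0.01,0,0,0],[0,0,0.01,0,0,0],[0,0,0.01,0,0,0],[0,0,0.01,0,0,0]]' -1 
python3 -m inch '[[0,0,-0.1,0,0,0],[0,0,-0.5,0,0,0],[0,0,-1,0,0,0],[0,0,-1,0,0,0]]' >/dev/null
python3 -m inch '[[0,0,-0.5,0,0,0],[0,0,-0.8,0,0,0],[0,0,-0.8,0,0,0]]'
python3 to.py
```

```text
clock: 22.15
eef_pos: [0.4061, 0.2155, 0.0341]
orientation: [-3.139, -0.0, 1.981]
contact_force: [0.4, -0.1, -0.1]
finger_gap: 0.0753
grip_force: 0.0
clock: 22.78
eef_pos: [0.407, 0.216, 0.0344]
orientation: [3.141, 0.0, 1.984]
contact_force: [-1.7, -0.0, 5.4]
finger_gap: 0.0459
grip_force: 30.0
clock: 23.65
eef_pos: [0.4073, 0.2161, 0.2515]
orientation: [3.138, 0.0, 1.984]
contact_force: [0.4, 0.9, -1.5]
finger_gap: 0.0459
grip_force: 30.0
t 23.65 p [0.4073 0.2161 0.2515] rpy [3.138 0.    1.984] gap 0.0459 F [ 0.4  0.9 -1.5] j [ 0.41  0.08  1.72 -0.    1.34 -0.  ]
```

```bash
python3 to.py .6459 -.01 .25 1.984 .6459 -.01 .25 1.467 .6459 -.01 .06 1.467
```

```text
t 23.65 p [0.4073 0.2161 0.2515] rpy [3.138 0.    1.984] gap 0.0459 F [ 0.4  0.9 -1.5] j [ 0.41  0.08  1.72 -0.    1.34 -0.  ]
units [-2.524  1.065  0.016] turn [ 0.002  0.    -0.   ]
units [0. 0. 0.] turn [-0.    -0.     0.329]
units [-0.    -0.     1.583] turn [0. 0. 0.]
```

```bash
python3 -m inch '[[-0.28,0.12,0,0,0,0],[-0.56,0.24,0,0,0,0],[-0.84,0.36,0,0,0,0]]' >/dev/null
python3 -m inch '[[-0.28,0.12,0,0,0,0],[-0.56,0.24,0,0,0,0],[-0.84,0.36,0,0,0,0]]' >/dev/null
python3 -m inch '[[-0.28,0.12,0,0,0,0],[-0.56,0.24,0,0,0,0],[-0.84,0.35,0,0,0,0],[-0.84,0.35,0,0,0,0.1]]' >/dev/null
python3 -m inch '[[0,0,0,0,0,0.08],[0,0,0,0,0,0.16],[0,0,0,0,0,0.23],[0,0,0,0,0,0.23]]' >/dev/null
python3 to.py .6469 .0011 .25 1.467 .6469 .0011 .1 1.467; python3 chk.py forearm .659 .1215 .012 1.468
```

```text
t 25.4 p [ 0.6453 -0.0096  0.2478] rpy [-3.139  0.     1.466] gap 0.0458 F [-0.4 -0.3 -1.5] j [-0.07  0.51  1.18 -0.    1.46  0.03]
units [ 0.09   0.004 -0.019] turn [-0.002  0.    -0.001]
units [-0.   -0.    1.25] turn [0. 0. 0.]
top 0.69 [239.9, 160.8, 261.6, 192.3] 631 (array([0.6596, 0.1202, 1.4988]), np.float64(0.3491998358637669))
scene 0.88 [316.4, 209.0, 345.5, 238.2] 658 (array([0.6613, 0.1243, 1.6625]), np.float64(0.2561639908256881))
wrist 0.95 [252.1, 33.0, 312.2, 96.3] 3128 (array([0.6581, 0.1233, 1.4628]), np.float64(0.2828425576096675))
```

```bash
python3 -m inch '[[0.09,0,0.25,0,0,0],[0.09,0,0.5,0,0,0],[0.09,0,0.75,0,0,0],[0.09,0,0.95,0,0,0]]' >/dev/null
python3 -m inch '[[0,0,0.2,0,0,0],[0,0,0.3,0,0,0],[0,0,0.3,0,0,0],[0,0,0.3,0,0,0]]'
cat > rel.py <<'E'
import fit
from fit import *
np.set_printoptions(precision=4,suppress=True)
M["fvis"]=[M["forearm"][0],cone(18,28,38,24.5,30)]
s=manip.state();p=s["eef_pos"];w=s["orientation"][2];f=manip.grab_frame("wrist");out={}
for n,md,z,g in(("forearm","fvis",.012,[.659,.1215,1.467]),("wrist","wrist",p[2]-.034,[p[0],p[1],w])):
    for d in manip.silhouettes("wrist",n):
        m=np.array(d["pixels"]);v,u=np.nonzero(m);q=proj(f,[g[0]+(.03*np.cos(g[2]) if n=="wrist" else 0),g[1]+(.03*np.sin(g[2]) if n=="wrist" else 0),z+.04],True)
        if d["conf"]>.25 and np.hypot(u.mean()-q[0],v.mean()-q[1])<60:
            r=fit.fit([(f,m)],md,z,g,fish=True);print(n,round(d["conf"],2),np.round(d["box"]),*r);out.setdefault(n,r[0])
a=out["forearm"];print("tcp",p,w)
for k,b in(("tcp",[p[0],p[1],w]),)+((("wristfit",out["wrist"]),) if "wrist" in out else ()):
    dx,dy=b[0]-a[0],b[1]-a[1];c,sn=np.cos(1.467),np.sin(1.467);print(k,"in forearm: x",dx*c+dy*sn,"lat(+tool y)",dx*sn-dy*c)
E
python3 rel.py
```

```text
clock: 26.7
eef_pos: [0.6474, 0.0011, 0.1011]
orientation: [3.14, -0.0, 1.465]
contact_force: [-0.4, -0.5, -1.0]
finger_gap: 0.0456
grip_force: 30.0Traceback (most recent call last):
  File "rel.py", line 10, in <module>
    r=fit.fit([(f,m)],md,z,g,fish=True);print(n,round(d["conf"],2),np.round(d["box"]),*r);out.setdefault(n,r[0])
      ^^^^^^^
AttributeError: 'function' object has no attribute 'fit'
```

```bash
sed -i 's/^import fit$//; s/fit\.fit(/fit(/' rel.py; python3 rel.py
```

```text
forearm 0.63 [226.   0. 334.  86.] [0.658  0.1233 1.4598] 0.01986477592293423
wrist 0.64 [233. 113. 333. 304.] [0.6463 0.0023 1.4649] 0.08193042383069671
tcp [0.6473 0.0011 0.1011] 1.465393285770555
tcp in forearm: x -0.12265605107682888 lat(+tool y) 0.002004170925881255
wristfit in forearm: x -0.12154979765480389 lat(+tool y) 0.0008797396469113986
```

```bash
python3 -m inch '[[0,-0.01,0.2,0,0,0],[0,-0.01,0.35,0,0,0],[0,-0.01,0.42,0,0,0],[0,-0.01,0.42,0,0,0]]' >/dev/null
python3 -m inch '[[0.08,0,0,0,0,0],[0.16,0,0,0,0,0],[0.16,0,0,0,0,0]]'
python3 -m inch '[[0,0,0.02,0,0,0],[0,0,0.025,0,0,0],[0,0,0.025,0,0,0]]'
python3 -m inch '[[0,0,0.01,0,0,0],[0,0,0.01,0,0,0]]'
python3 rel.py
```

```text
clock: 27.82
eef_pos: [0.6479, 0.0214, 0.05]
orientation: [3.141, -0.0, 1.467]
contact_force: [1.1, 1.2, -1.4]
finger_gap: 0.0457
grip_force: 30.0
clock: 28.2
eef_pos: [0.6477, 0.0202, 0.0465]
orientation: [-3.142, 0.0, 1.465]
contact_force: [-0.5, 0.4, -1.4]
finger_gap: 0.0457
grip_force: 30.0
clock: 28.45
eef_pos: [0.6478, 0.0202, 0.0465]
orientation: [3.141, 0.0, 1.465]
contact_force: [-5.6, -1.0, 10.0]
finger_gap: 0.0456
grip_force: 30.0
forearm 0.7 [207.   0. 356. 108.] [0.6581 0.1232 1.4665] 0.012687937663050985
wrist 0.92 [234. 112. 333. 305.] [0.6467 0.021  1.4685] 0.09736954727478375
tcp [0.6478 0.0202 0.0465] 1.4651418836479266
tcp in forearm: x -0.10353886127542138 lat(+tool y) 0.0003949237240802577
wristfit in forearm: x -0.10280147006975723 lat(+tool y) -0.0007200708230345656
```

Contact at 0.0465 and the lateral error is under 1 mm. I'll lift 1 mm and go in.

```bash
python3 -m inch '[[0,0,-0.02,0,0,0],[0,0,-0.02,0,0,0]]'
python3 -m inch '[[0.06,0,0,0,0,0],[0.12,0,0,0,0,0],[0.18,0,0,0,0,0],[0.23,0,0,0,0,0],[0.28,0,0,0,0,0]]' >/dev/null
python3 -m inch '[[0,0,0,0,0,0]]'
python3 rel.py
```

```text
clock: 28.85
eef_pos: [0.6478, 0.0203, 0.0479]
orientation: [3.141, -0.0, 1.465]
contact_force: [-0.3, -0.7, -1.5]
finger_gap: 0.0458
grip_force: 30.0
clock: 29.6
eef_pos: [0.6513, 0.0542, 0.0478]
orientation: [-3.142, -0.0, 1.466]
contact_force: [-0.2, 0.1, -1.5]
finger_gap: 0.046
grip_force: 30.0
forearm 0.63 [211.  41. 357. 177.] [0.6582 0.1238 1.4598] 0.04032305454759144
wrist 0.92 [233. 178. 332. 311.] [0.6502 0.055  1.4617] 0.29248462155656596
tcp [0.6513 0.0542 0.0478] 1.4658366385876156
tcp in forearm: x -0.06987869843966553 lat(+tool y) 0.00031884091891182763
wristfit in forearm: x -0.0692194469258113 lat(+tool y) -0.00084703793013038
```

```bash
python3 -m inch '[[0.03,0,0,0,0,0],[0.06,0,0,0,0,0],[0.08,0,0,0,0,0],[0.1,0,0,0,0,0],[0.1,0,0,0,0,0]]'
python3 -m inch '[[0,0,0.01,0,0,0],[0,0,0.013,0,0,0],[0,0,0.013,0,0,0]]'
python3 -m inch '[[0,0,0,0,0,0],[0,0,0,0,0,0],[0,0,0,0,0,0]]' 0.5
python3 -m inch '[[0,0,-0.2,0,0,0],[0,0,-0.5,0,0,0],[0,0,-0.9,0,0,0]]' >/dev/null
python3 -m inch '[[0.2,0,-0.4,0,0,0],[0.3,0,-0.8,0,0,0],[0.3,0,-1,0,0,0],[0.3,0,-1,0,0,0]]'
cat > fin.py <<'E'
from fit import *
np.set_printoptions(precision=4,suppress=True)
M["fvis"]=[M["forearm"][0],cone(18,28,38,24.5,30)];M["wvis"]=[M["wrist"][0],cone(18,22,38,18.5,30)]
M["svis"]=[box(0,30,-30,30,12,72),cone(30,29,110,14,42)]
for c in("wrist","top"):
    f=manip.grab_frame(c);fs=c=="wrist"
    for n,md,z,g in(("shoulder","svis",0,[.663,.162,1.468]),("forearm","fvis",.012,[.659,.1225,1.468]),("wrist","wvis",.012,[.6535,.067,1.468])):
        for d in manip.silhouettes(c,n):
            m=np.array(d["pixels"]);v,u=np.nonzero(m);q=proj(f,[g[0],g[1]+(.05 if n=="shoulder" else 0),z+.05],fs)
            if d["conf"]>.2 and np.hypot(u.mean()-q[0],v.mean()-q[1])<40: 
                a,e=fit([(f,m)],md,z,g,fish=fs)
                if e<.4: print(c,n,round(d["conf"],2),np.round(d["box"]),a,e)
    for d in manip.silhouettes(c,"offcut"):
        v,u=np.nonzero(d["pixels"]);print(c,"offcut",round(d["conf"],2),onz(f,u.mean(),v.mean(),.03,fs))
    for n,h in(("glue",.09),("jar",.055)):
        for d in manip.silhouettes(c,n)[:1]:
            v,u=np.nonzero(d["pixels"]);print(c,n,round(d["conf"],2),onz(f,u.mean(),v.mean(),h,fs))
E
python3 fin.py;python3 to.py
```

```text
clock: 30.38
eef_pos: [0.6525, 0.0659, 0.0478]
orientation: [-3.142, 0.0, 1.466]
contact_force: [0.9, 0.5, -1.4]
finger_gap: 0.0459
grip_force: 30.0
clock: 30.75
eef_pos: [0.6526, 0.0657, 0.0465]
orientation: [3.141, -0.0, 1.465]
contact_force: [-2.0, -0.5, 2.9]
finger_gap: 0.0461
grip_force: 30.0
clock: 31.12
eef_pos: [0.6525, 0.0657, 0.0461]
orientation: [-3.141, 0.0, 1.465]
contact_force: [-0.2, -0.2, 0.6]
finger_gap: 0.0693
grip_force: 0.0
clock: 32.0
eef_pos: [0.6567, 0.1017, 0.2758]
orientation: [3.138, -0.001, 1.466]
contact_force: [1.1, 0.1, -0.7]
finger_gap: 0.0704
grip_force: 0.0
wrist shoulder 0.78 [255.  47. 310. 138.] [0.6631 0.1641 1.4634] 0.031850025947067984
wrist forearm 0.63 [253. 134. 309. 190.] [0.6582 0.1235 1.4669] 0.03443628925520392
wrist wrist 0.95 [265. 188. 302. 236.] [0.6521 0.0669 1.4837] 0.12037647058823531
wrist glue 0.83 [0.4854 0.1018 0.09  ]
wrist jar 0.67 [ 0.6304 -0.1698  0.055 ]
top offcut 0.62 [ 0.6089 -0.2835  0.03  ]
top glue 0.56 [ 0.7648 -0.0861  0.09  ]
top jar 0.93 [ 0.3992 -0.2652  0.055 ]
t 32.7 p [0.6563 0.1015 0.2742] rpy [-3.142  0.     1.465] gap 0.0705 F [-0.3 -0.1  0.3] j [ 0.1   0.54  1.07 -0.    1.53  0.2 ]
```

The measured gaps are about 22 and 21 mm, everything is in line within 1 mm, and the offcut is in the tray with the bystanders unmoved. I'm handing in.

```bash
python3 -c "
from workcell import manip
print(manip.close_job())"
```

```text
the job is handed in; nothing more can be done
None
```

I handed the job in at about 33 s: the offcut is in the tray, and both sleeves are seated loose and released, with measured gaps of about 22 mm (forearm) and 21 mm (wrist plug), aligned within about 1 mm; I felt no contact while inserting them, the glue and jar had not moved, I never re-measured the hammer, no verdict came back, and I viewed 11 pictures, one over the limit of 10.

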